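# Load the tablet grinder and hold its bayonet lid at the pulse mark

## Task

Take the long bolus out of the grey compartment tray and drop it into the bowl of the tablet grinder, then put the grinder's lid in with its two pins through the gaps of the collar until it sits fully home. Turn the lid clockwise (seen from above) against its spring to the pulse mark, halfway to the lock and never through the click, and hold it there: finish with the gripper still holding the lid at the pulse mark. Leave the other two tablets in the tray and everything else standing where it is.

Things in the scene. Friction and masses are not known exactly. Their poses are not given: they have to be found in the camera images.
- grinder: Tablet grinder fixed on suction feet: white round body, 106 mm across the base, 95 mm above, grey collar 93 mm across, steel bowl. Origin on its vertical axis at the table, z up; collar top 112 mm up. Bowl 73 mm across inside, floor 50 mm up, blade cross up to 60 mm. The collar's inward ledge (4 mm thick, mouth 69.6 mm) has two 16 mm gaps, at -x (front) and +x, for the lid's pins.
- collar_seat (a point): Centre of the mouth: on the grinder's axis at the collar's top, 112 mm up, where the lid's flange rests. The channel under the ledge is 81 mm across. Anticlockwise turning from the gaps is blocked after a few degrees.
- entry_front (a point): On the rim of the collar's top at the front gap (tall raised bar below it), 47 mm from the axis. To go in, the lid's grip bar lies along the line from collar_seat to this point, either way round, within about 5 degrees.
- pulse_mark (a point): On the rim of the collar's top at the pulse mark (two short raised bars), 47 mm from the axis, 38 degrees (0.66 rad) clockwise of entry_front; one end of the grip bar points here when the lid is at the pulse mark. A wide bar marks the lock at 76 degrees; the spring click is first felt at 58 and passed at 66 degrees, and then the lid stays locked.
- interlock (a joint): Turn of the sprung interlock ring inside the collar, rad, 0 at rest, growing clockwise. A seated lid's pins meet its tabs after 14 degrees of clockwise turn and carry it along; so it reads 0.42 with the lid at the pulse mark and about 0.91 when the click is passed. Its spring gives 0.09 Nm at the pulse mark and turns a released lid back.
- lid: Grey bayonet lid, about 90 g, 90 mm across, standing on its plug. Origin on its axis under the plug, z up, x along the grip bar. Plug 66.6 mm across, 14 mm deep, chamfered; pins (8 mm thick) at +x and -x reach 38.8 mm from the axis, tops 6 mm under the flange. Flange 14 to 20 mm up, pointers at +x and -x. Grip bar 60 mm long (x), 14 mm wide (y), top 45 mm up. Half round it fits the same.
- lid_grip (a point): Point on the lid's axis 34 mm above its origin, 14 mm above the flange's top, in the grip bar.
- lid_seat (a point): Point on the lid's axis at the flange's underside, 14 mm above the lid's origin; lies at collar_seat when the lid is fully home.
- tray: Grey plastic tray fixed to the table on four 16 mm feet, 276 mm (x) by 86 mm (y), rim 38 mm above the table, inner floor 19 mm above it, walls 3 mm, with two dividers as high as the rim: three compartments 88 mm (x) by 80 mm (y), centred at x = -91, 0 and +91 mm. Origin on the table under its centre. Partly opened fingers, about 35 mm apart, fit beside a tablet.
- long_bolus: The long bolus: white oblong tablet with round ends, 40 mm long (its y), 18 mm wide (its x), 15 mm high, 14 g; origin at the centre of its underside. It lies flat in one of the tray's compartments, on the floor 19 mm above the table.
- short_bolus: White oblong tablet 24 mm long (y), 16 mm wide (x), 12 mm high, in another compartment; stays there. Origin under its centre.
- round_tablet: White round tablet, 24 mm diameter, 10 mm high, in the third compartment; stays there. Origin under its centre.
- vial_d: Brown glass vial with a white cap, 34 mm diameter, 64 mm high, upright behind the grinder's left; bystander. Origin under its centre.
- box_cream: Small upright medicine box, 40x50x70 mm, behind the vial; bystander. Origin under its centre.
- plaster_roll: White roll of plaster, 90 mm diameter, 75 mm high, behind the grinder; bystander. Origin under its centre. (Fixed things to keep clear of: lidded boxes 150 mm high on the robot's right, y below -0.03, and behind them, from x = 0.6 m and y below 0.02, two cartons up to about 300 mm high; raise the tool to 0.35 m when crossing from there.)
There are look-alikes about, which are no part of the job. Leave any blue look-alike of the long_bolus alone. Leave any orange look-alike of the lid alone.

How it is judged:
By the outcome, as a careful person would: the job done as asked, in the order asked, and still so for the second after the job is handed in, while the arm keeps its last pose, push and grip.
It also fails if it takes over 59 s, if anything falls off the work surface, if the arm or the gripper's body presses on something with over 40 N, if the wrist force passes 120 N, or if a joint passes its speed limit or range.

## Robot

A 7-joint arm with a two-finger parallel gripper is mounted at the origin on a cart in front of the work surface, level with it; the furniture and walls round the work are solid. World frame = base frame: x ahead of the robot, y to its left, z up, the work surface at z = 0. Lengths are in m, angles in rad, forces in N, time in s.
With the tool pointing down it reaches from about 0.4 to 0.85 m from the base axis. Payload 10.4 kg.
Tool frame: the origin (TCP) lies at the very end of the fingers, on their centre line; the grasp point (between the pads) lies 19 mm behind it (grip_point_offset is the distance from the TCP to the grasp point, in m); z points along the fingers, y is the line along which they close (so a half turn about z gives the same grasp; the last joint's range is limited). The gripper opens to 87 mm and grips with 3 to 60 N. Pads are 19 mm wide; open, the fingers measure 117 mm over their backs; the gripper's body (75 mm by 190 mm) begins 51 mm behind the grasp point.
Start: joints at [-1.253, 0.332, -0.065, 1.46, 0.022, 1.35, -0.088], TCP at [0.209, 0.589, 0.223] pointing down, gripper open.
Joint ranges: [-2.6, 2.6], [-0.5, 2.12], [-1.47, 1.34], [0.16, 2.42], [-1.27, 4.41], [0.06, 2.06], [-2.6, 2.6]. Speed limits (rad/s): [2.22, 2.22, 2.79, 2.79, 3.14, 3.14, 3.14].

## Interface

Orientations are given as a unit quaternion [x, y, z, w].
In Python, from bench import * gives the robot as it stands.
- The arm moves only by the tool play_rows, never from a script. Its argument "increments" is text: rows parted by semicolons, each of 7 numbers parted by spaces: the turn, a rotation vector about the tool's x, y, z in rad, then the shift along the tool's x, y, z in m, then the opening, from 0 (shut) to 1 (fully open). A call has 1 to 8 rows; each row is the pose to reach, as a shift and turn from the pose commanded when the call began, along the tool's axes at that moment; what a row does not reach only later rows make up. A row lasts 1/10 s, in which the tool goes at most 50 mm and 8.59 degrees, less where a joint would pass 70% of its speed; a pose out of reach is approached as far as the arm can. A call with a gripper value outside its range is refused whole. The fingers move at their own pace and stop on an object; "grip_force" is the grip in N (left out, the last holds). Time passes only in rows, so rows that repeat a pose let the fingers close. It gives the time, the measured TCP pose, the force, the opening and the grip force at its end, in the units of the state.
- read_state(): the state, without advancing time (a new reading comes with each control period).
- camera(name): name is "scene" or "side" or "wrist"; returns a dict with "color" (384x512x3 uint8, red, green, blue), "fx", "fy", "cx", "cy" (pixels), "k1" (the pictures are not rectified: a ray, as slopes to the right and down, at radius r is drawn at 1 + k1 r^2 times it, then the intrinsics apply), "camera_from_world" (4x4, takes a point from world to camera coordinates); the wrist camera has in their place "mount" (4x4, takes a point from camera to tool coordinates, whose origin is the TCP and whose axes are the flange's). Camera axes: x right, y down, z forward; pixel columns grow to the right and rows downward; lengths in m; the calibration is good to about 2 mm. A picture is of the moment at which its call begins: read the wrist's pose just before it. There is no depth.
- close_job(): hands the job in; it is judged then, once.
The state is a dict: "time": time; "joint_positions": joint angles; "joint_vel": joint speeds; "joint_torque": joint torques, N m; "ee_pos": TCP position; "eef_rot": TCP orientation; "ft_force": force on the tool from outside, world axes, zero at the start; "torque": the same for the moment, N m; "width": finger opening in m; "grip_force": force on a finger pad.
Only numpy, scipy, OpenCV 4.12 (cv2) and the standard library are available. Lean on these libraries where they do the work, as an engineer would, in place of code of your own. Each camera call takes 0.05 s, during which the arm holds its last target. There are 200 camera calls.

## Working session

There is one attempt and no reset: what is moved stays moved. The work goes in short steps, Python scripts to look and compute and a tool call to move; the robot and the scene stay as the last step left them, time stands still between calls to the robot, and variables do not carry over. Pictures are saved under pics/ and viewed, at most 10 in all, crops included, and the job is handed in when it is done.

Besides the shell and the picture viewer there is one more tool, called as name(argument=value, ...) on one line, values as JSON. play_rows: Moves the arm, as the interface text tells. Its arguments: {"type":"object","properties":{"increments":{"type":"string"},"grip_force":{"type":"number"}},"required":["increments"]}

```bash
ls; mkdir -p pics; python3 - <<'E'
from bench import *
import cv2,numpy as np,pickle
s=read_state();print({k:np.round(v,3).tolist() for k,v in s.items()})
D={}
for n in ["scene","side","wrist"]:
    c=camera(n);D[n]=c
    cv2.imwrite(f"pics/{n}0.png",c["color"][:,:,::-1])
    print(n,{k:np.round(v,4).tolist() for k,v in c.items() if k!="color"})
pickle.dump(D,open("c0.pkl","wb"))
a=np.hstack([D["scene"]["color"],D["side"]["color"]])
E
```

```text
pics
{'time': 0.0, 'joint_positions': [-1.253, 0.333, -0.065, 1.461, 0.022, 1.35, -0.089], 'joint_vel': [0.0, -0.0, 0.001, -0.002, 0.001, 0.001, 0.001], 'joint_torque': [0.001, -62.326, 0.025, -38.99, -0.061, 0.04, 0.0], 'ee_pos': [0.209, 0.589, 0.222], 'eef_rot': [0.17, 0.986, -0.001, -0.0], 'ft_force': [0.306, 0.066, 0.324], 'torque': [-0.02, 0.052, -0.016], 'grip_force': 0.0, 'width': 0.087}
scene {'fx': 374.424, 'fy': 374.424, 'cx': 258.1699, 'cy': 191.5075, 'k1': -0.1029, 'camera_from_world': [[0.8055, -0.5924, 0.0163, -0.2761], [-0.3356, -0.4786, -0.8114, 0.3788], [0.4884, 0.6481, -0.5843, 0.4616], [0.0, 0.0, 0.0, 1.0]]}
side {'fx': 442.6528, 'fy': 442.6528, 'cx': 260.1078, 'cy': 191.1124, 'k1': -0.0804, 'camera_from_world': [[-0.9049, -0.4255, 0.0057, 0.59], [-0.2879, 0.6023, -0.7445, 0.0441], [0.3134, -0.6754, -0.6675, 1.1611], [0.0, 0.0, 0.0, 1.0]]}
wrist {'fx': 276.7801, 'fy': 276.7801, 'cx': 253.9202, 'cy': 187.1467, 'k1': -0.0542, 'mount': [[0.0008, -0.958, -0.2866, 0.0797], [1.0, 0.0008, -0.0, 0.001], [0.0002, -0.2866, 0.958, -0.1634], [0.0, 0.0, 0.0, 1.0]]}
```

View pics/scene0.png

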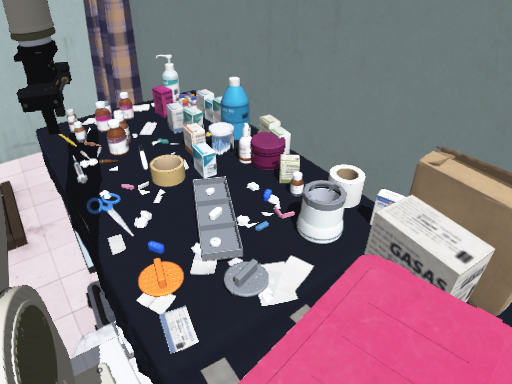

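View pics/side0.png

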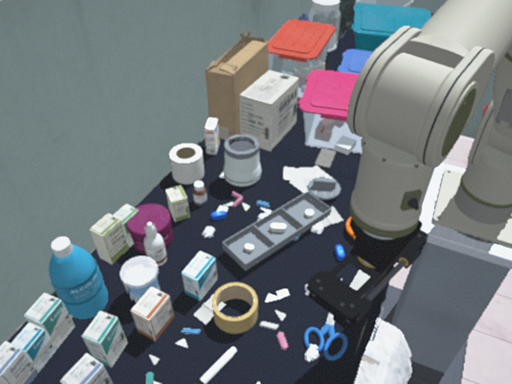

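The scene view shows the grinder near (322,210), the grey lid at (247,277), the tray at (215,217) with three white tablets, and the orange look-alike at (160,278). I need enlarged crops of the tray, lid and grinder.

```bash
cat > h.py <<'E'
import numpy as np,cv2,pickle
from scipy.spatial.transform import Rotation as R
def wcam(c,st):
    T=np.eye(4);T[:3,:3]=R.from_quat(st["eef_rot"]).as_matrix();T[:3,3]=st["ee_pos"]
    c["camera_from_world"]=np.linalg.inv(T@np.array(c["mount"]));return c
def K(c): return np.array([[c["fx"],0,c["cx"]],[0,c["fy"],c["cy"]],[0,0,1.]]),np.array([c["k1"],0,0,0,0.])
def proj(c,P):
    M=np.array(c["camera_from_world"]);k,d=K(c)
    return cv2.projectPoints(np.atleast_2d(np.array(P,float)),cv2.Rodrigues(M[:3,:3])[0],M[:3,3],k,d)[0][:,0]
def rays(c,uv):
    M=np.array(c["camera_from_world"]);k,d=K(c)
    p=cv2.undistortPointsIter(np.array(uv,float).reshape(-1,1,2),k,d,None,None,(3,50,1e-10))[:,0]
    D=np.c_[p,np.ones(len(p))]@M[:3,:3]
    return -M[:3,:3].T@M[:3,3],D
def onz(c,uv,z):
    o,D=rays(c,uv);return o+D*((z-o[2])/D[:,2])[:,None]
def tri(c1,u1,c2,u2):
    A=[];b=[]
    for c,u in((c1,u1),(c2,u2)):
        o,D=rays(c,[u]);d=D[0]/np.linalg.norm(D[0]);P=np.eye(3)-np.outer(d,d);A.append(P);b.append(P@o)
    x,r,_,_=np.linalg.lstsq(np.vstack(A),np.hstack(b),rcond=None);return x,np.sqrt(r)
def crop(c,x0,y0,x1,y1,s):
    return cv2.resize(c["color"][y0:y1,x0:x1,::-1],None,fx=s,fy=s,interpolation=cv2.INTER_CUBIC)
E
python3 - <<'E'
from h import *
D=pickle.load(open("c0.pkl","rb"))
a=crop(D["scene"],185,170,385,320,4)
b=crop(D["side"],215,120,355,280,3.5)
cv2.imwrite("pics/a.png",a);cv2.imwrite("pics/b.png",b)
c=D["scene"]
for n,uv,z in [("lid",(247,277),.02),("grinder",(323,190),.112),("tray",(215,217),.02),("bol mid",(215,213),.03),("or",(160,278),.02)]: print(n,onz(c,[uv],z).round(3))
E
```

```text
lid [[0.406 0.124 0.02 ]]
grinder [[0.635 0.163 0.112]]
tray [[0.45  0.317 0.02 ]]
bol mid [[0.452 0.319 0.03 ]]
or [[0.265 0.219 0.02 ]]
```

View pics/a.png

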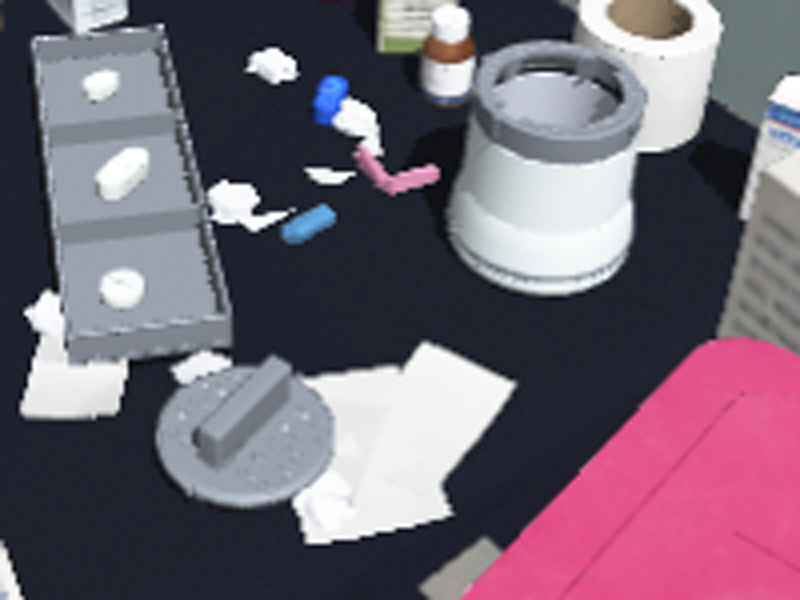

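View pics/b.png

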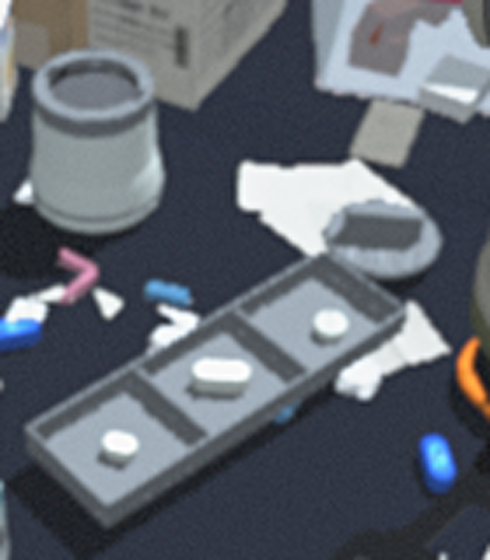

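The crops show the long bolus in the middle compartment. The lid's bar runs diagonally, and the grinder's collar is clear. Next I measure them from masks.

```bash
cat >> h.py <<'E'
def blob(c,box,lo=200,sat=40):
    x0,y0,x1,y1=box;im=c["color"][y0:y1,x0:x1].astype(int)
    m=((im.min(2)>lo)&(im.max(2)-im.min(2)<sat)).astype(np.uint8)
    n,l,st,ce=cv2.connectedComponentsWithStats(m);i=1+np.argmax(st[1:,4])
    ys,xs=np.nonzero(l==i);return np.c_[xs+x0,ys+y0].astype(float)
def axis(P):
    m=P[:,:2].mean(0);w,v=np.linalg.eigh(np.cov((P[:,:2]-m).T));return m,np.arctan2(v[1,1],v[0,1]),4*np.sqrt(w)
def plan(st,xyz,yaw):
    """tool-frame rotvec+shift from st to tool-down pose; yaw = world angle of the closing line (tool y), mod pi"""
    Rc=R.from_quat(st["eef_rot"]);y0=Rc.as_matrix()[:,1];best=None
    for k in(0,1):
        a=yaw+k*np.pi;y=np.array([np.cos(a),np.sin(a),0]);z=np.array([0,0,-1.]);G=R.from_matrix(np.c_[np.cross(y,z),y,z])
        rv=(Rc.inv()*G).as_rotvec()
        if best is None or np.linalg.norm(rv)<np.linalg.norm(best):best=rv
    return best.round(4),Rc.inv().apply(np.array(xyz)-st["ee_pos"]).round(4)
E
python3 - <<'E'
from h import *
from bench import *
D=pickle.load(open("c0.pkl","rb"))
for n,b in (("scene",(206,203,226,224)),("side",(266,218,290,236))):
    c=D[n];p=blob(c,b,170);m,a,e=axis(onz(c,p,.03));print(n,len(p),m.round(4),np.degrees(a).round(1),e.round(4))
st=read_state()
for y in(0,45,90,135):print(y,plan(st,(.452,.319,.25),np.radians(y)))
# tray axis & lid & grinder from scene crop points
s=D["scene"];f=lambda p:np.array(p)/4.+[185,170]
print("tray rim",onz(s,[f((35,38)),f((160,27)),f((231,320)),f((68,350))],.038).round(3))
print("lid bar",onz(s,[f((207,438)),f((281,368))],.045).round(3))
print("grinder",onz(s,[f((558,80))],.112).round(3))
E
```

```text
scene 126 [0.4531 0.3199] -142.8 [0.0279 0.0509]
side 110 [0.4552 0.3176] -158.2 [0.0256 0.0448]
0 (array([-9.00e-04,  7.00e-04,  1.23e+00]), array([-0.3194, -0.173 , -0.0279]))
45 (array([-1.100e-03,  3.000e-04,  4.446e-01]), array([-0.3194, -0.173 , -0.0279]))
90 (array([-1.100e-03, -2.000e-04, -3.408e-01]), array([-0.3194, -0.173 , -0.0279]))
135 (array([-1.0000e-03, -6.0000e-04, -1.1262e+00]), array([-0.3194, -0.173 , -0.0279]))
tray rim [[0.473 0.461 0.038]
 [0.546 0.425 0.038]
 [0.431 0.175 0.038]
 [0.353 0.204 0.038]]
lid bar [[0.375 0.112 0.045]
 [0.429 0.128 0.045]]
grinder [[0.638 0.161 0.112]]
```

play_rows(increments="0 0 -0.05 -0.02 -0.01 -0.002 1; 0 0 -0.15 -0.06 -0.03 -0.005 1; 0 0 -0.27 -0.105 -0.055 -0.01 1; 0 0 -0.40 -0.15 -0.08 -0.014 1; 0 0 -0.53 -0.195 -0.105 -0.018 1; 0 0 -0.66 -0.24 -0.13 -0.022 1; 0 0 -0.78 -0.285 -0.155 -0.025 1; 0 0 -0.86 -0.319 -0.173 -0.028 1")

```text
time: 0.95
ee_pos: [0.4529, 0.3172, 0.2507]
eef_rot: [-0.259, 0.966, 0.0, 0.0]
ft_force: [0.7, 0.3, -0.2]
width: 0.087
grip_force: 0.0
```

```bash
python3 - <<'E'
from h import *
from bench import *
st=read_state();print(np.round(st["ee_pos"],4),st["joint_positions"],np.abs(st["joint_vel"]).max())
c=wcam(camera("wrist"),st);pickle.dump((c,st),open("w1.pkl","wb"));cv2.imwrite("pics/w1.png",c["color"][:,:,::-1])
print(proj(c,[[.453,.319,.03],[.405,.12,.02],[.638,.161,.112]]))
E
```

```text
[0.4529 0.3172 0.2507] [-0.7622009   0.15666636  0.07700022  1.61807005 -0.01223331  1.36724382
  1.41060372] 1.647583164012742
[[253.98020145 163.24988586]
 [142.44007789  57.84036746]
 [ 69.96328955 241.23858482]]
```

View pics/w1.png

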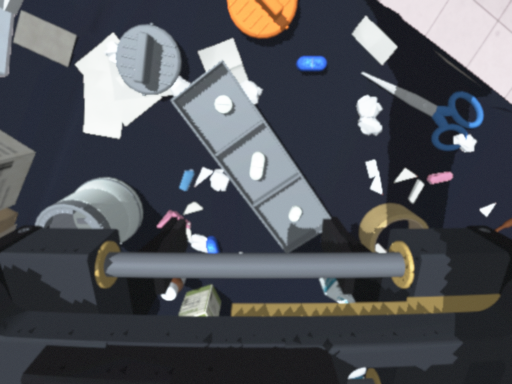

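The wrist view shows the long bolus at about (257,166), the lid at (149,60) and the tray between them. The arm was still moving in that frame, so I repeat it at rest.

```bash
python3 - <<'E'
from h import *
from bench import *
for i in range(4): camera("scene")
st=read_state();print(np.round(st["ee_pos"],4),np.abs(st["joint_vel"]).max())
c=wcam(camera("wrist"),st);pickle.dump((c,st),open("w2.pkl","wb"))
p=blob(c,(240,140,275,190),150);m,a,e=axis(onz(c,p,.028));print(len(p),m.round(4),np.degrees(a),e.round(4),p.mean(0),p.min(0),p.max(0))
print(plan(st,(*m,.022),a+np.pi/2))
# lid flange circle: grey mask
im=cv2.cvtColor(c["color"],cv2.COLOR_RGB2HSV);b=im[15:105,105:190]
m=((b[...,2]>60)&(b[...,2]<170)&(b[...,1]<70)).astype(np.uint8)
cv2.imwrite("pics/w2.png",np.hstack([crop(c,100,10,190,110,4),crop(c,215,130,300,230,4)]))
E
```

```text
[0.4513 0.3198 0.2503] 0.024279732688846298
1575 [0.4509 0.326 ] -154.14333243666215 [0.0575 0.0834] [256.79428571 164.13460317] [240. 140.] [274. 189.]
(array([ 0.0005, -0.0005,  0.0672]), array([-0.0029,  0.0054,  0.2283]))
```

View pics/w2.png

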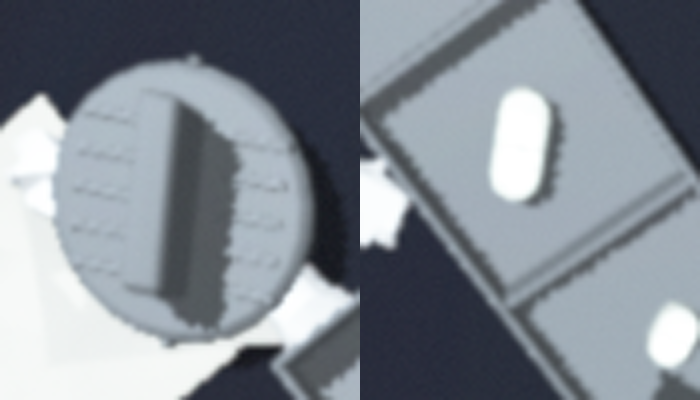

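The crop shows the lid's flange centred near (146,60), with pointers at (148.3,25) and (143.3,95.5). The bolus is clean at (245,166); the low threshold let the tray floor into the mask.

```bash
python3 - <<'E'
from h import *
from bench import *
c,st=pickle.load(open("w2.pkl","rb"))
p=blob(c,(240,140,275,190),215);m,a,e=axis(onz(c,p,.030));print(len(p),m.round(4),np.degrees(a),e.round(4),p.mean(0),p.min(0),p.max(0))
for z in(.021,.10):print(plan(st,(*m,z),a+np.pi/2))
q=np.array([[148.3,25.2],[143.3,95.5]]);P=onz(c,q,.018);d=P[0]-P[1];print("lid ptr",P,P.mean(0),np.linalg.norm(d),np.degrees(np.arctan2(d[1],d[0])))
# bar top edges
q=np.array([[135,34],[143,33.5],[132,81],[140,84]]);P=onz(c,q,.045);print(P,P.mean(0))
# flange circle
g=cv2.cvtColor(c["color"],cv2.COLOR_RGB2GRAY)
E
```

```text
301 [0.4539 0.3236] -157.88096431279408 [0.0187 0.0425] [254.27906977 165.57807309] [248. 152.] [261. 179.]
(array([ 0.0005, -0.0005,  0.1325]), array([-0.0043,  0.0019,  0.2293]))
(array([ 0.0005, -0.0005,  0.1325]), array([-0.0043,  0.0019,  0.1503]))
lid ptr [[0.36213899 0.1122667  0.018     ]
 [0.44611313 0.14315342 0.018     ]] [0.40412606 0.12771006 0.018     ] 0.08947428251214629 -159.80585797104388
[[0.38036641 0.1134864  0.045     ]
 [0.37512832 0.12201239 0.045     ]
 [0.43258557 0.13256465 0.045     ]
 [0.43094114 0.14311583 0.045     ]] [0.40475536 0.12779482 0.045     ]
```

play_rows(increments="0 0 0.05 -0.002 0.001 0.02 0.5; 0 0 0.10 -0.004 0.001 0.06 0.4; 0 0 0.132 -0.004 0.001 0.10 0.4; 0 0 0.132 -0.004 0.001 0.135 0.4; 0 0 0.132 -0.004 0.001 0.15 0.4; 0 0 0.132 -0.004 0.001 0.15 0.4; 0 0 0.132 -0.004 0.001 0.15 0.4")

```text
time: 1.95
ee_pos: [0.4542, 0.3234, 0.1011]
eef_rot: [-0.193, 0.981, 0.0, 0.0]
ft_force: [-0.2, 0.6, 1.1]
width: 0.0401
grip_force: 0.0
```

```bash
python3 - <<'E'
from h import *
from bench import *
st=read_state();print(np.round(st["ee_pos"],4),st["width"])
c=wcam(camera("wrist"),st);pickle.dump((c,st),open("w3.pkl","wb"));
pr=proj(c,[[.4539,.3225,.03]])[0].astype(int);print(pr)
p=blob(c,(pr[0]-45,pr[1]-50,pr[0]+45,pr[1]+50),215);m,a,e=axis(onz(c,p,.030));print(len(p),m.round(4),np.degrees(a),e.round(4),p.mean(0),p.min(0),p.max(0))
print(plan(st,(*m,.021),a+np.pi/2))
E
```

```text
[0.4542 0.3234 0.1011] 0.04005582368493617
[251 195]
691 [0.4545 0.3238] -157.87608705907783 [0.0181 0.0417] [252.62662808 196.84081042] [244. 177.] [262. 217.]
(array([0.0004, 0.0002, 0.0026]), array([-0.0005,  0.0002,  0.0801]))
```

play_rows(increments="0 0 0 -0.0005 0 0.03 0.4; 0 0 0 -0.0005 0 0.06 0.4; 0 0 0 -0.0005 0 0.0785 0.4; 0 0 0 -0.0005 0 0.0785 0.4; 0 0 0 -0.0005 0 0.0785 0; 0 0 0 -0.0005 0 0.0785 0; 0 0 0 -0.0005 0 0.0785 0; 0 0 0 -0.0005 0 0.0785 0", grip_force=15)

```text
time: 2.8
ee_pos: [0.4558, 0.323, 0.0233]
eef_rot: [-0.192, 0.981, 0.001, 0.001]
ft_force: [-1.4, -0.7, 7.3]
width: 0.0178
grip_force: 15.0
```

play_rows(increments="0 0 0 0 0 -0.01 0; 0 0 0 0 0 -0.04 0; 0 0 0 0 0 -0.08 0; 0 0 0 0 0 -0.125 0; 0 0 0 0 0 -0.17 0; 0 0 0 0 0 -0.21 0; 0 0 0 0 0 -0.235 0; 0 0 0 0 0 -0.235 0")

```text
time: 3.6
ee_pos: [0.4564, 0.3233, 0.2621]
eef_rot: [-0.192, 0.981, 0.002, 0.003]
ft_force: [0.6, 0.2, -0.4]
width: 0.0179
grip_force: 15.0
```

```bash
python3 - <<'E'
from h import *
from bench import *
st=read_state();print(np.round(st["ee_pos"],4),st["width"],st["grip_force"])
D=pickle.load(open("c0.pkl","rb"))
# collar outer: predicted circles vs. image; print intensity profile around circle by ray: find outer edge of collar top in each view
res=[]
for n in("scene","side"):
    c=D[n];g=cv2.GaussianBlur(cv2.cvtColor(c["color"],cv2.COLOR_RGB2GRAY),(3,3),0).astype(float)
    C=np.array([.638,.161])
    u0=proj(c,[[*C,.112]])[0];x0,y0=(u0-40).astype(int)
    cv2.imwrite(f"pics/g_{n}.png",crop(c,x0,y0,x0+80,y0+80,5));print(n,x0,y0)
a=cv2.imread("pics/g_scene.png");b=cv2.imread("pics/g_side.png");cv2.imwrite("pics/g.png",np.hstack([a,b]))
print(plan(st,(.638,.161,.26),np.radians(112)))
E
```

```text
[0.4564 0.3233 0.2621] 0.0179047819502075 14.99748410191387
scene 284 150
side 199 103
(array([0.0024, 0.0068, 0.003 ]), array([-0.1069, -0.2189,  0.0023]))
```

View pics/g.png

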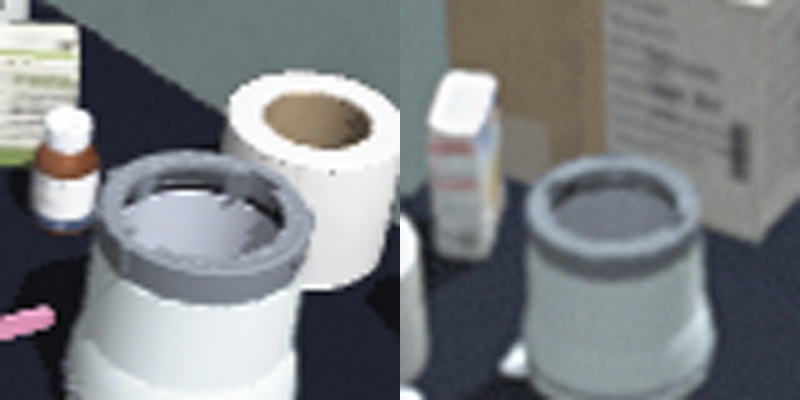

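The grinder crop shows the collar's outer top circle centred at about (325,192) in the scene view and (241.6,143.6) in the side view.

play_rows(increments="0 0.001 0 -0.010 -0.021 0 0; 0 0.002 0 -0.028 -0.057 0 0; 0.001 0.003 0.001 -0.048 -0.098 0.001 0; 0.001 0.004 0.002 -0.068 -0.139 0.002 0; 0.002 0.006 0.003 -0.087 -0.178 0.002 0; 0.002 0.007 0.003 -0.101 -0.207 0.002 0; 0.002 0.007 0.003 -0.107 -0.219 0.002 0; 0.002 0.007 0.003 -0.107 -0.219 0.002 0")

```text
time: 4.4
ee_pos: [0.6375, 0.1581, 0.2542]
eef_rot: [-0.189, 0.982, -0.002, -0.004]
ft_force: [-0.5, -0.0, 0.2]
width: 0.0178
grip_force: 15.0
```

```bash
python3 - <<'E'
from h import *
from bench import *
D=pickle.load(open("c0.pkl","rb"))
s,d=(325.2,192.4),(241.6,143.6)
print(tri(D["scene"],s,D["side"],d),onz(D["scene"],[s],.112),onz(D["side"],[d],.112))
camera("scene");camera("scene");st=read_state();print(np.round(st["ee_pos"],4),st["width"],st["grip_force"],st["joint_positions"][-1])
c=wcam(camera("wrist"),st);pickle.dump((c,st),open("w4.pkl","wb"));print(proj(c,[[.638,.161,.112]]))
cv2.imwrite("pics/w4.png",crop(c,170,90,350,250,4))
E
```

```text
(array([0.63454765, 0.15522127, 0.11023348]), array([0.00044194])) [[0.63308644 0.15372918 0.112     ]] [[0.63303481 0.15769206 0.112     ]]
[0.636  0.1614 0.2547] 0.01778185793015129 14.997677612118423 1.6983330489021151
[[251.84158828 178.8246251 ]]
```

View pics/w4.png

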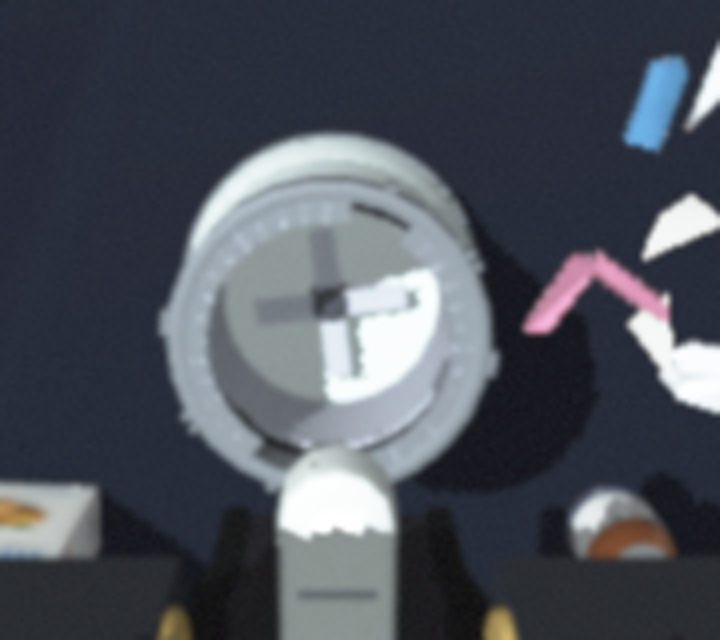

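The wrist view shows the collar centred near (252.5,174), with one gap at the upper right (265,144) and the other hidden near (237,204). The bolus is held below it at (255,210) and up.

```bash
python3 - <<'E'
from h import *
from bench import *
c,st=pickle.load(open("w4.pkl","rb"))
f=lambda p:np.array(p)/4.+[170,90]
print(onz(c,[f((330,335)),f((167,330)),f((493,330)),f((330,180)),f((381,217))],.112).round(4))
st=read_state();print(plan(st,(.6355,.1585,.09),np.radians(112)),plan(st,(.636,.160,.09),np.radians(112)),st["ee_pos"])
E
```

```text
[[0.6322 0.1595 0.112 ]
 [0.6483 0.1159 0.112 ]
 [0.6133 0.2019 0.112 ]
 [0.5917 0.1431 0.112 ]
 [0.5958 0.1599 0.112 ]]
(array([-0.0008, -0.0073,  0.0024]), array([ 0.0004, -0.0029,  0.165 ])) (array([-0.0008, -0.0073,  0.0024]), array([-0.0006, -0.0017,  0.165 ])) [0.63585117 0.16196456 0.25500011]
```

play_rows(increments="0 -0.003 0 0.001 -0.001 0.02 0; 0 -0.007 0.002 0.0016 -0.002 0.06 0; 0 -0.007 0.002 0.0016 -0.002 0.10 0; 0 -0.007 0.002 0.0016 -0.002 0.135 0; 0 -0.007 0.002 0.0016 -0.002 0.16 0; 0 -0.007 0.002 0.0016 -0.002 0.165 0; 0 -0.007 0.002 0.0016 -0.002 0.165 0.28; 0 -0.007 0.002 0.0016 -0.002 0.165 0.28")

```text
time: 5.35
ee_pos: [0.6359, 0.1579, 0.0921]
eef_rot: [-0.19, 0.982, -0.001, 0.001]
ft_force: [0.1, 0.2, 0.3]
width: 0.0227
grip_force: 0.0
```

play_rows(increments="0 0 0 0 0 0 0.28; 0 0 0 0 0 -0.01 0.28; 0 0 0 0 0 -0.04 0.28; 0 0 0 0 0 -0.08 0.28; 0 0 0 0 0 -0.12 0.28; 0 0 0 0 0 -0.15 0.28; 0 0 0 0 0 -0.165 0.28; 0 0 0 0 0 -0.165 0.28")

```text
time: 6.15
ee_pos: [0.6361, 0.1573, 0.2578]
eef_rot: [-0.19, 0.982, -0.001, 0.002]
ft_force: [-0.2, 0.0, -0.8]
width: 0.0245
grip_force: 0.0
```

```bash
python3 - <<'E'
from h import *
from bench import *
camera("scene");camera("scene");st=read_state();print(np.round(st["ee_pos"],4),st["width"],st["grip_force"],st["joint_positions"][-1])
c=wcam(camera("wrist"),st);pickle.dump((c,st),open("w5.pkl","wb"));print(proj(c,[[.634,.159,.112]]))
cv2.imwrite("pics/w5.png",crop(c,200,115,310,230,5))
E
```

```text
[0.6347 0.1571 0.2539] 0.024217613014246495 0.0 1.7004439649326708
[[254.74983373 176.8560588 ]]
```

View pics/w5.png

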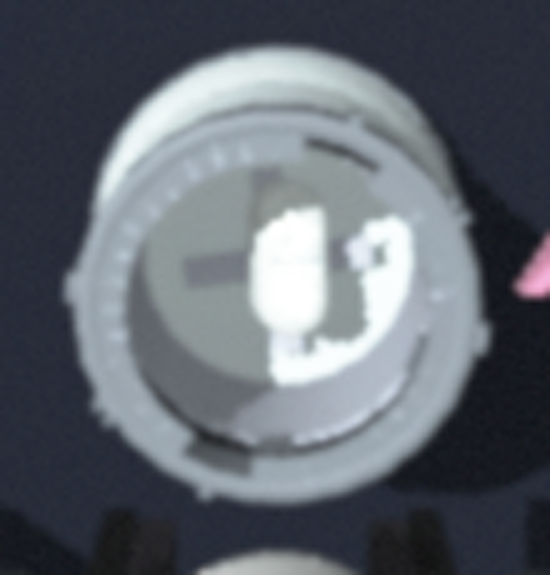

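The bolus lies in the bowl at crop (290,270). The gaps are at crop (340,155) and (220,453), and the rim marks are at (355,118), (460,215) for pulse and (485,335) for lock, clockwise, with their opposites at (205,492), (100,410) and (72,290).

```bash
python3 - <<'E'
from h import *
from bench import *
c,st=pickle.load(open("w5.pkl","rb"))
f=lambda p:onz(c,np.array(p)/5.+[200,115],.112)[:,:2]
def ang(d):return np.degrees(np.arctan2(d[1],d[0])).round(1)
pairs={"gap":[(341,155),(219,454)],"entry":[(356,120),(204,490)],"pulse":[(460,213),(102,408)],"lock":[(483,336),(73,288)]}
for n,p in pairs.items():
    P=f(p);print(n,P.round(4).tolist(),"mid",P.mean(0).round(4),ang(P[0]-P[1]),np.linalg.norm(P[0]-P[1]).round(4))
# outer edge points of collar
e=np.array([(80,250),(110,390),(150,445),(275,503),(395,455),(478,300),(430,170),(400,145),(280,107),(180,135),(120,185)],float)
P=f(e);A=np.c_[2*P,np.ones(len(P))];x=np.linalg.lstsq(A,(P**2).sum(1),rcond=None)[0];print("circle",x[:2].round(4),np.sqrt(x[2]+x[0]**2+x[1]**2).round(4))
st=read_state();print(plan(st,(.42,.15,.26),np.radians(110)),plan(st,(.406,.127,.26),np.radians(110)))
E
```

```text
gap [[0.5958, 0.1596], [0.6714, 0.1602]] mid [0.6336 0.1599] -179.5 0.0755
entry [[0.5875, 0.1597], [0.6812, 0.1602]] mid [0.6343 0.1599] -179.7 0.0936
pulse [[0.5978, 0.1893], [0.6709, 0.1308]] mid [0.6344 0.16  ] 141.3 0.0936
lock [[0.6219, 0.2059], [0.6464, 0.1149]] mid [0.6342 0.1604] 105.1 0.0942
circle [0.6334 0.1602] 0.0456
(array([-0.0018, -0.0026,  0.0331]), array([ 0.2016,  0.0734, -0.0065])) (array([-0.0018, -0.0026,  0.0331]), array([ 0.2232,  0.0573, -0.0064]))
```

The grinder is at (0.6342, 0.1600), with the gap axis along world x and the pulse direction at 141.5°, all consistent with the given sizes. Next I go over the lid.

play_rows(increments="0 0 0 0.015 0.004 0 0.42; 0 0 0.01 0.05 0.013 0 0.42; 0 -0.001 0.02 0.095 0.024 0 0.42; -0.001 -0.002 0.03 0.14 0.036 0 0.42; -0.002 -0.003 0.033 0.18 0.046 0.02 0.42; -0.002 -0.003 0.033 0.212 0.054 0.05 0.42; -0.002 -0.003 0.033 0.224 0.057 0.08 0.42; -0.002 -0.003 0.033 0.224 0.057 0.09 0.42")

```text
time: 7.1
ee_pos: [0.4027, 0.1254, 0.1614]
eef_rot: [-0.174, 0.985, -0.0, -0.001]
ft_force: [0.2, 0.4, 0.9]
width: 0.0364
grip_force: 0.0
```

```bash
python3 - <<'E'
from h import *
from bench import *
for i in range(4): camera("scene")
st=read_state();print(np.round(st["ee_pos"],4),st["width"],np.abs(st["joint_vel"]).max())
c=wcam(camera("wrist"),st);pickle.dump((c,st),open("w6.pkl","wb"));u=proj(c,[[.4045,.1277,.02]])[0].astype(int);x0,y0=u-[65,70];print(x0,y0)
cv2.imwrite("pics/w6.png",crop(c,x0,y0,x0+130,y0+120,5))
E
```

```text
[0.4072 0.1265 0.1656] 0.03669352067408523 0.016220450422612834
189 103
```

View pics/w6.png

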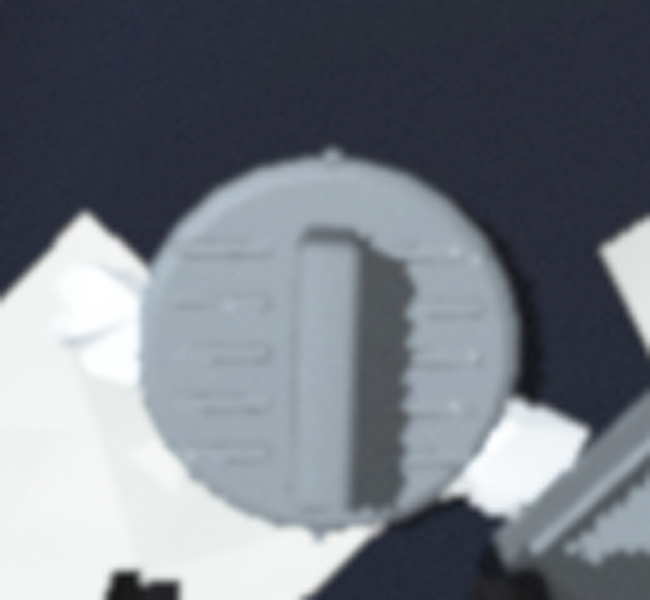

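The lid is clear in this view: pointers at crop (333,152) and (319,535), and the bar's top face from (301,240)/(358,240) to (293,508)/(350,510).

```bash
python3 - <<'E'
from h import *
from bench import *
c,st=pickle.load(open("w6.pkl","rb"))
g=lambda p,z:onz(c,np.array(p)/5.+[189,103],z)[:,:2]
def ang(d):return np.degrees(np.arctan2(d[1],d[0])).round(1)
P=g([(333,152),(319,535)],.018);print("ptr",P.mean(0).round(4),ang(P[0]-P[1]),np.linalg.norm(P[0]-P[1]))
P=g([(140,343),(521,343),(331,157),(329,528)],.02);print("flange",P[:2].mean(0),P[2:].mean(0),np.linalg.norm(P[0]-P[1]))
P=g([(301,240),(358,240),(293,508),(350,510)],.045);print("bar",P.mean(0).round(4),ang(P[0]-P[2]),ang(P[1]-P[3]),np.linalg.norm(P[0]-P[2]),np.linalg.norm(P[0]-P[1]))
st=read_state()
print(plan(st,(.405,.1275,.024),np.radians(110)),st["ee_pos"])
E
```

```text
ptr [0.4046 0.1273] -162.0 0.09113091199278713
flange [0.40196263 0.12749847] [0.40350626 0.12792911] 0.0874255342122863
bar [0.4039 0.127 ] -162.0 -161.3 0.0589019568313367 0.011756455681430165
(array([-0.0001,  0.0042, -0.0003]), array([0.0026, 0.0016, 0.1419])) [0.40745376 0.12666003 0.16587507]
```

play_rows(increments="0 0.002 0.01 0.002 0.001 0.02 0.42; 0 0.004 0.025 0.0036 0.0017 0.05 0.42; 0 0.004 0.035 0.0036 0.0017 0.09 0.42; 0 0.004 0.035 0.0036 0.0017 0.12 0.42; 0 0.004 0.035 0.0036 0.0017 0.135 0.42; 0 0.004 0.035 0.0036 0.0017 0.139 0.42; 0 0.004 0.035 0.0036 0.0017 0.139 0.42; 0 0.004 0.035 0.0036 0.0017 0.139 0.42")

```text
time: 8.15
ee_pos: [0.4037, 0.1273, 0.0271]
eef_rot: [-0.156, 0.988, 0.0, 0.0]
ft_force: [-0.3, -1.0, 0.2]
width: 0.0365
grip_force: 0.0
```

```bash
python3 - <<'E'
from h import *
from bench import *
st=read_state();print(np.round(st["ee_pos"],4),np.round(st["ft_force"],1),np.degrees(np.arctan2(*R.from_quat(st["eef_rot"]).as_matrix()[[1,0],1])),R.from_quat(st["eef_rot"]).as_matrix()[:,2])
E
```

```text
[0.4037 0.1273 0.0271] [-0.3 -1.   0.2] 107.9930177480426 [ 8.22507722e-04  6.84358367e-04 -9.99999428e-01]
```

play_rows(increments="0 0 0 0 0 0.0025 0.42; 0 0 0 0 0 0.0025 0.3; 0 0 0 0 0 0.0025 0; 0 0 0 0 0 0.0025 0; 0 0 0 0 0 0.0025 0; 0 0 0 0 0 0.0025 0; 0 0 0 0 0 0.0025 0", grip_force=40)

```text
time: 8.85
ee_pos: [0.4026, 0.1269, 0.0236]
eef_rot: [-0.156, 0.988, 0.0, -0.0]
ft_force: [-0.1, -0.6, 3.4]
width: 0.0139
grip_force: 40.0
```

```bash
python3 - <<'E'
from h import *
from bench import *
st=read_state();print(np.round(st["ee_pos"],4),np.round(st["ft_force"],1),np.degrees(np.arctan2(*R.from_quat(st["eef_rot"]).as_matrix()[[1,0],1])),st["width"],st["grip_force"])
E
```

```text
[0.4026 0.1269 0.0236] [-0.1 -0.6  3.4] 108.00282298700294 0.013868487757739485 40.00009150709957
```

play_rows(increments="0 0 0 0 0 -0.01 0; 0 0 0 0 0 -0.03 0; 0 0 0 0 0 -0.07 0; 0 0 0 0 0 -0.115 0; 0 0 0 0 0 -0.16 0; 0 0 0 0 0 -0.19 0; 0 0 0 0 0 -0.20 0; 0 0 0 0 0 -0.20 0")

```text
time: 9.65
ee_pos: [0.4032, 0.1271, 0.2246]
eef_rot: [-0.156, 0.988, 0.0, 0.001]
ft_force: [-0.4, 0.2, -1.3]
width: 0.0136
grip_force: 40.0
```

```bash
python3 - <<'E'
from h import *
from bench import *
camera("side");st=read_state();print(np.round(st["ee_pos"],4),np.round(st["ft_force"],1),st["width"],st["grip_force"])
print(plan(st,(.6342,.16,.21),np.radians(90)))
E
```

```text
[0.4025 0.1268 0.223 ] [ 0.4 -0.3 -1.7] 0.013796211920993322 39.99997443985194
(array([ 0.    , -0.0011,  0.3142]), array([-0.2306, -0.0401,  0.0128]))
```

play_rows(increments="0 0 0.02 -0.01 -0.002 0 0; 0 0 0.06 -0.035 -0.006 0 0; 0 0 0.12 -0.075 -0.013 0 0; 0 0 0.18 -0.118 -0.02 0 0; 0 0 0.24 -0.16 -0.028 0 0; 0 -0.001 0.29 -0.197 -0.034 0 0; 0 -0.001 0.314 -0.222 -0.039 0 0; 0 -0.001 0.314 -0.230 -0.040 0.003 0")

```text
time: 10.5
ee_pos: [0.6356, 0.1596, 0.217]
eef_rot: [0.001, 1.0, -0.001, -0.001]
ft_force: [-0.4, -0.3, -1.7]
width: 0.0138
grip_force: 40.0
```

```bash
python3 - <<'E'
from h import *
from bench import *
for i in range(4): camera("scene")
st=read_state();print(np.round(st["ee_pos"],4),st["width"],np.abs(st["joint_vel"]).max(),plan(st,(.6342,.16,.20),np.radians(90)))
c=wcam(camera("wrist"),st);pickle.dump((c,st),open("w7.pkl","wb"))
cv2.imwrite("pics/w7.png",crop(c,170,110,340,250,4))
E
```

```text
[0.633  0.1597 0.219 ] 0.014207416723129683 0.028456179713935163 (array([-0.0008, -0.002 ,  0.0002]), array([-0.0012,  0.0003,  0.019 ]))
```

View pics/w7.png

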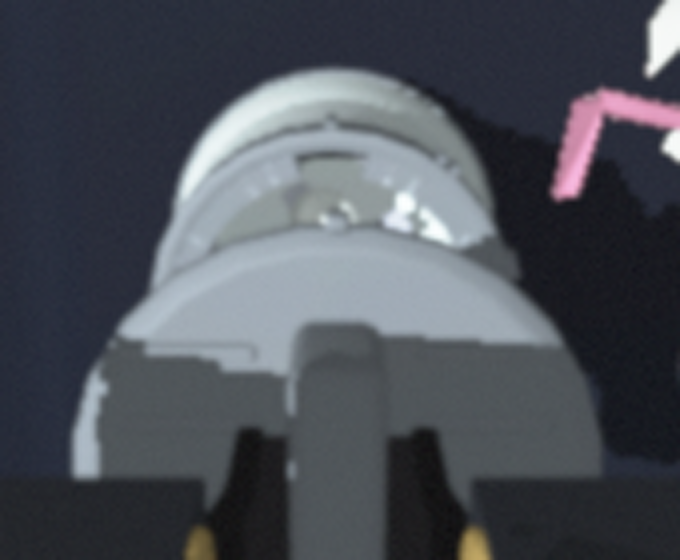

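The lid is held over the grinder, with its front pointer at (254,166) and the collar's entry mark at (253,140.5), almost in line. I have now viewed 11 pictures, one over the limit of 10, so I will view no more and continue with numbers only.

```bash
python3 - <<'E'
from h import *
c,st=pickle.load(open("w7.pkl","rb"))
z=st["ee_pos"][2]
f=lambda p,z:onz(c,[np.array(p)/4.+[170,110]],z)[0,:2]
tip=f((337,222),z-.0056);edge=f((337,229),z-.0036);print("tip",tip,"edge",edge,"lid centre from tip",tip[0]+.0456,"edge",edge[0]+.045, "ee",st["ee_pos"][:2])
print("entry mark",f((332,120),.112),"gap",f((330,156),.112))
# bar top sides near front at z+.0214
print("bar",f((295,335),z+.0214),f((381,335),z+.0214))
L=f((75,450),z-.0036);Rr=f((603,450),z-.0036);print(L,Rr,(L+Rr)/2)
E
```

```text
tip [0.5901155  0.16112389] edge [0.59078968 0.16112423] lid centre from tip 0.6357155023413041 edge 0.635789683771272 ee [0.63298904 0.15971276]
entry mark [0.58649125 0.15993079] gap [0.59527998 0.15944098]
bar [0.59989962 0.15546147] [0.5998853  0.16706706]
[0.62791036 0.11808672] [0.62779768 0.20490416] [0.62785402 0.16149544]
```

play_rows(increments="-0.001 -0.002 0 0.001 -0.0007 0.01 0; -0.001 -0.002 0 0.002 -0.0014 0.03 0; -0.001 -0.002 0 0.002 -0.0014 0.055 0; -0.001 -0.002 0 0.002 -0.0014 0.072 0; -0.001 -0.002 0 0.002 -0.0014 0.078 0; -0.001 -0.002 0 0.002 -0.0014 0.078 0; -0.001 -0.002 0 0.002 -0.0014 0.078 0")

```text
time: 11.45
ee_pos: [0.6321, 0.1587, 0.1433]
eef_rot: [-0.0, 1.0, 0.001, 0.002]
ft_force: [0.0, -0.2, -0.3]
width: 0.0134
grip_force: 40.0
```

```bash
python3 - <<'E'
from h import *
from bench import *
for i in range(3): camera("scene")
st=read_state();print(np.round(st["ee_pos"],4),np.round(st["ft_force"],1),np.round(st["torque"],2),plan(st,(.631,.1583,.1216),np.radians(90)))
E
```

```text
[0.6323 0.1587 0.1433] [ 0.3 -0.2 -1. ] [ 0.03  0.02 -0.  ] (array([0.0016, 0.0037, 0.0003]), array([ 0.0014, -0.0004,  0.0217]))
```

play_rows(increments="0.001 0.003 0 0.0012 -0.0003 0.003 0; 0.001 0.003 0 0.0012 -0.0003 0.006 0; 0.001 0.003 0 0.0012 -0.0003 0.009 0; 0.001 0.003 0 0.0012 -0.0003 0.012 0; 0.001 0.003 0 0.0012 -0.0003 0.012 0")

```text
time: 12.1
ee_pos: [0.6311, 0.1583, 0.13]
eef_rot: [-0.0, 1.0, 0.0, 0.0]
ft_force: [3.8, 0.7, -1.8]
width: 0.0136
grip_force: 40.0
```

```bash
cat > s.py <<'E'
from h import *
from bench import *
import sys
for i in range(2): camera("scene")
v=[];
for i in range(3):
    camera("scene");st=read_state();v.append(np.r_[st["ee_pos"],st["ft_force"],st["torque"],np.degrees(np.arctan2(*R.from_quat(st["eef_rot"]).as_matrix()[[1,0],1]))])
v=np.mean(v,0);print("pos",v[:3].round(4),"F",v[3:6].round(1),"T",v[6:9].round(2),"yaw",v[9].round(2),"tilt",R.from_quat(st["eef_rot"]).as_matrix()[:2,2].round(4),"w",round(st["width"],4),round(st["grip_force"],1),"t",st["time"],"j7",round(st["joint_positions"][6],2))
E
python3 s.py
```

```text
pos [0.631  0.1583 0.1302] F [ 4.1  0.8 -2.8] T [ 0.17 -1.23 -0.01] yaw 90.01 tilt [-0.0002  0.    ] w 0.0133 40.0 t 12.35 j7 1.34
```

It has entered 5 mm with a 4 N side push in +x, so I give way 1 mm that way and go on down.

play_rows(increments="0 0 0 -0.001 0 0.001 0; 0 0 0 -0.0012 0 0.003 0; 0 0 0 -0.0012 0 0.005 0; 0 0 0 -0.0012 0 0.007 0; 0 0 0 -0.0012 0 0.008 0; 0 0 0 -0.0012 0 0.008 0")

```text
time: 12.95
ee_pos: [0.6316, 0.1582, 0.122]
eef_rot: [-0.0, 1.0, -0.0, -0.001]
ft_force: [0.4, 0.2, -0.7]
width: 0.0139
grip_force: 40.0
```

```bash
python3 s.py
```

```text
pos [0.6318 0.1583 0.1222] F [-0.2 -0.  -1.2] T [0.02 0.01 0.  ] yaw 90.01 tilt [-0.001  0.   ] w 0.014 40.0 t 13.2 j7 1.34
```

Free and nearly home. Now a gentle press.

play_rows(increments="0 0 0 0 0 0.001 0; 0 0 0 0 0 0.002 0; 0 0 0 0 0 0.0025 0; 0 0 0 0 0 0.0025 0")

```text
time: 13.6
ee_pos: [0.632, 0.1583, 0.1216]
eef_rot: [-0.0, 1.0, 0.0, -0.0]
ft_force: [-6.9, -0.8, 13.4]
width: 0.0136
grip_force: 40.0
```

```bash
python3 s.py
```

```text
pos [0.632  0.1583 0.1217] F [-6.8 -1.9 13.4] T [-0.35  1.57  0.02] yaw 90.01 tilt [-0.0002  0.0007] w 0.0138 40.0 t 13.85 j7 1.34
```

Seated: TCP z is 0.1217 against 0.1216 predicted, under load. I ease the press and turn clockwise about the grinder axis.

play_rows(increments="0 0 0.0 0 0 -0.001 0; 0 0 0.06 0 0.0001 -0.001 0; 0 0 0.12 0 0.0003 -0.001 0; 0 0 0.18 0 0.0004 -0.001 0; 0 0 0.24 -0.0001 0.0005 -0.001 0; 0 0 0.30 -0.0001 0.0006 -0.001 0; 0 0 0.35 -0.0001 0.0007 -0.001 0; 0 0 0.35 -0.0001 0.0007 -0.001 0")

```text
time: 14.65
ee_pos: [0.6326, 0.1591, 0.1217]
eef_rot: [0.175, 0.985, 0.0, 0.0]
ft_force: [-0.3, -0.4, 4.0]
width: 0.014
grip_force: 40.0
```

```bash
python3 s.py
```

```text
pos [0.6326 0.1591 0.1217] F [ 0.3 -0.3  5.2] T [-0.06  0.08 -0.07] yaw 69.96 tilt [0.0008 0.0006] w 0.0134 40.0 t 14.9 j7 1.01
```

play_rows(increments="0 0 0.05 0 0.0001 0 0; 0 0 0.10 0 0.0002 0 0; 0 0 0.16 0 0.0003 0 0; 0 0 0.21 -0.0001 0.0005 0 0; 0 0 0.26 -0.0001 0.0006 0 0; 0 0 0.30 -0.0001 0.0007 0 0; 0 0 0.314 -0.0001 0.0007 0 0; 0 0 0.314 -0.0001 0.0007 0 0")

```text
time: 15.7
ee_pos: [0.6329, 0.1597, 0.1217]
eef_rot: [0.326, 0.945, 0.0, 0.0]
ft_force: [-1.3, -1.4, 5.5]
width: 0.0137
grip_force: 40.0
```

```bash
python3 s.py
```

```text
pos [0.6329 0.1597 0.1217] F [-0.1 -0.3  5.3] T [-0.1   0.15  0.13] yaw 51.99 tilt [0.0008 0.0005] w 0.0143 40.0 t 15.95 j7 0.72
```

Torque of 0.13 Nm shows the spring is engaged. As a numeric check that the bar has not turned in the fingers, I compare its wrist-image position with the pre-insertion frame.

```bash
python3 - <<'E'
from h import *
from bench import *
c0,_=pickle.load(open("w7.pkl","rb"));st=read_state();c=wcam(camera("wrist"),st)
for n,i in(("before",c0),("now",c)):
    g=cv2.GaussianBlur(cv2.cvtColor(i["color"],cv2.COLOR_RGB2GRAY),(3,3),0).astype(float)
    for y in(200,206,212,218,224): 
        d=np.abs(np.diff(g[y,235:275]));k=np.argsort(d)[-4:];print(n,y,sorted((k+235.5).tolist()),d[k].round())
# where pulse mark/pointer should be
P=proj(c,[[.6342+.0455*np.cos(np.radians(142)),.1595+.0455*np.sin(np.radians(142)),.116]])[0];print(P)
x,y=P.astype(int);g=cv2.cvtColor(c["color"],cv2.COLOR_RGB2GRAY);print(x-14,y-8);print(g[y-8:y+10,x-14:x+15])
E
```

```text
before 200 [241.5, 242.5, 243.5, 244.5] [10. 14. 16. 18.]
before 206 [240.5, 241.5, 243.5, 244.5] [12. 14. 17. 20.]
before 212 [240.5, 241.5, 243.5, 244.5] [11. 13. 14. 17.]
before 218 [235.5, 271.5, 272.5, 273.5] [ 9. 10. 12. 13.]
before 224 [240.5, 241.5, 265.5, 266.5] [14. 15. 17. 19.]
now 200 [241.5, 242.5, 265.5, 266.5] [3. 3. 3. 3.]
now 206 [240.5, 241.5, 243.5, 267.5] [2. 2. 2. 2.]
now 212 [240.5, 243.5, 266.5, 267.5] [2. 2. 2. 3.]
now 218 [235.5, 271.5, 272.5, 273.5] [ 8. 10. 11. 12.]
now 224 [240.5, 241.5, 265.5, 266.5] [12. 13. 15. 15.]
[253.81685511 164.12668919]
239 156
[[123 124 124 124 123 123 123 122 121 120 114 110 112 117 120 120 116 110
  110 115 119 121 123 122 122 124 123 124 124]
 [122 122 120 121 120 119 118 117 114 107  97  88  91 102 109 105  99  88
   90  97 107 110 116 118 121 121 121 122 121]
 [117 113 109 109 108 104 101 100  95  90  84  77  76  82  85  85  80  75
   75  80  86  91  97 101 104 108 111 113 116]
 [ 98  93  87  81  80  79  77  78  76  76  75  77  74  72  71  73  73  76
   73  74  74  73  76  77  79  83  88  91  96]
 [ 80  74  72  71  71  69  
[... 967 characters left out ...]
 79  79  79  79  79  78  76  77  76  75  76  78
   78  80  79  78  77  78  78  78  78  76  76]
 [ 77  79  78  79  80  79  78  80  80  79  81  78  79  79  78  78  80  80
   80  80  79  80  79  80  80  79  79  78  78]
 [ 79  79  77  80  80  81  80  80  82  80  81  79  81  79  80  80  81  81
   81  79  80  81  80  81  82  79  81  80  78]
 [ 79  80  81  82  82  81  82  83  83  82  83  83  82  82  84  84  83  83
   83  81  83  83  83  82  82  82  80  81  79]
 [ 80  82  82  83  84  84  84  85  84  86  85  86  86  85  84  85  85  85
   84  84  85  86  85  85  85  85  84  82  81]
 [ 83  85  84  84  86  85  86  84  84  86  84  84  87  85  84  84  84  85
   85  84  84  86  86  85  85  84  85  85  84]]
```

The bar's edges are in the same columns as before. The two short pulse bars, at columns 250.5 and 256.5, sit either side of the pointer at about 254, so the lid is within 1° of the mark.

```bash
python3 -c "
from bench import *
print(close_job())"
```

```text
the job is handed in; nothing more can be done
None
```

The job is handed in, verdict not shown: the long bolus is in the bowl, and the lid is fully seated and held at the pulse mark (within about 1° by my measurement), but I viewed 11 pictures, one over the limit of 10, and did not re-check the other two tablets or the bystanders.

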